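Set the airbrush valve half open at the costume bench

TASK

Two compressed-air valves are screwed to the costume-shop bench: one has a straight bar handle, the other a round handwheel. The fabric airbrush needs half flow: turn the bar handle anticlockwise (seen from above) until the valve is half open, the bar at 45 degrees to its pipe, and let go of it. Do not turn the handwheel or shift the glue bottle.

Things in the scene. Friction and masses are not known exactly. Their poses are not given: they have to be found in the camera images.
- bar_handle (a joint): opening angle of the valve with the bar handle, rad: 0 = shut (bar across the pipe), 1.571 = fully open (bar along the pipe), stops at both ends; it grows anticlockwise seen from above, about a vertical axis through the middle of the bar. It starts shut or a little open (0 to 0.35). Turning it takes about 0.1 N m; it stays where it is left
- bar_grip (a point): centre of the aluminium bar handle, on its turning axis, 105 mm above the bench. Bar 74 mm long, 12 thick, 20 tall, level, ends alike. Axes turn with it: y along the bar, x across its thickness, z up. It sits on a 12 mm steel stem; the brass bonnet (26 mm dia.) tops out 35 mm below the centre. Valve fixed on a dark plate 150 x 80 mm, pipe 40 mm up; place and direction vary
- wheel_rim (a point): a point on the rim of the round handwheel of the other valve (leave alone), 32 mm from the wheel's vertical axis, 100 mm above the bench. The aluminium wheel is 74 mm in outer diameter, with three spokes, and turns easily; the valve under it is like the first
- glue_center (a point): centre of a loose white glue bottle (leave alone) standing on the bench, 52 mm in diameter and 120 mm tall, z up; the point is half-way up
Mind the look-alikes: they are no part of the job. Leave any turquoise look-alike of the part that bears bar_handle alone.

How it is judged:
By the outcome, as a careful person would: the job done as asked, in the order asked, and still so for the second after the job is handed in, with the robot touching nothing.
It also fails if it takes over 29 s, if anything falls off the work surface, if the arm or the gripper's body presses on something with over 40 N, if the wrist force passes 120 N, or if a joint passes its speed limit or range.

ROBOT

A 6-joint arm with a two-finger parallel gripper is mounted at the origin on the work surface. World frame = base frame: x ahead of the robot, y to its left, z up, the work surface at z = 0. Lengths are in mm, angles in degrees, forces in N, time in s.
With the tool pointing down it reaches from about 300 to 850 mm from the base axis. Payload 4.2 kg.
Tool frame: the origin (TCP) lies midway between the tips of the shut fingers; the grasp point (between the pads) lies env.hold_point_z behind it (env.hold_point_z is the distance from the TCP to the grasp point, in mm); z points along the fingers, y is the line along which they close (so a half turn about z gives the same grasp; the last joint's range is limited). The gripper opens to 91 mm and grips with 3 to 60 N. Pads are 32 mm wide; open, the fingers measure 118 mm over their backs; the gripper's body (76 mm by 178 mm) begins 60 mm behind the grasp point.
Start: joints at [65.26, 18.312, 89.639, -0, 72.044, -1.146], TCP at [230.153, 526.947, 213.976] pointing down, gripper open.
Joint ranges: [-177.97, 177.97], [-48.28, 115.42], [12.27, 149.76], [-77.06, 257.06], [2.81, 150.46], [-146.56, 146.56]. Speed limits (degrees/s): [147.25, 147.25, 180, 180, 180, 180].

INTERFACE

Orientations are given as [roll, pitch, yaw] about the fixed x, y, z axes, in that order (R = Rz(yaw) Ry(pitch) Rx(roll)).
In Python, from workcell import env, viewer, spotter gives the robot as it stands.
- The arm moves only by the tool apply_moves, never from a script. Its arguments are lists of equal length, an entry for each row: "delta_pos": the shift along the world's x, y, z normalised to -1 to 1, where 1 is 120 mm, a list of three; "rot": the turn, a rotation vector about the world's x, y, z normalised to -1 to 1, where 1 is 1.5 rad, a list of three; "hand": the opening, from 0 (shut) to 1 (fully open). A call has 1 to 10 rows; each row is the pose to reach, as a shift and turn from the pose commanded when the call began; what a row does not reach only later rows make up. A row lasts 1/12 s, in which the tool goes at most 41.7 mm and 7.16 degrees, less where a joint would pass 70% of its speed; a pose out of reach is approached as far as the arm can. A call with a number of a shift or a turn outside -1 to 1 is refused whole. A call with a gripper value outside its range is refused whole. The fingers move at their own pace and stop on an object; "newtons" is the grip in N (left out, the last holds). Time passes only in rows, so rows that repeat a pose let the fingers close. It gives the time, the measured TCP pose, the force, the opening and the grip force at its end, in the units of the state.
- env.state(): the state, without advancing time (a new reading comes with each control period).
- viewer.grab_frame(name): name is "scene" or "top" or "wrist"; returns a dict with "pixels" (420x560x3 uint8, red, green, blue), "camera_matrix" (3x3 intrinsics, pixels), "R" (3x3) and "t" (3): a world point X has camera coordinates R X + t; the wrist camera has in their place "mount" (4x4, takes a point from camera to tool coordinates, whose origin is the TCP and whose axes are the flange's). Camera axes: x right, y down, z forward; pixel columns grow to the right and rows downward; lengths in mm; the calibration is good to about 2 mm. A picture is of the moment at which its call begins: read the wrist's pose just before it. There is no depth.
- env.job_done(): hands the job in; it is judged then, once.
Trained networks look in a picture, given as the dict that the camera call returned (one of the last four; its "shot" number tells which), for a name from the list of things; names that differ only in an ending like _2 or _b are one class to them, and where a whole thing is asked for, a point or a joint stands for the part that bears it (a point fixed in the world has none). Each returns a list of dicts, best first, with "score" (0 to 1); they miss things now and then, are a little off and sometimes report something else, mostly with a low value. They report only what shows in the picture. A call takes as long as a camera call. They do not tell look-alikes from the thing itself.
- spotter.trace(picture, query): "mask" (420x560 bool, what is visible of it) and "box" ([centre column, centre row, width, height] in pixels, round what is visible of it).
- spotter.landmark_of(picture, query): "position" ([column, row] in pixels: a listed point, or the origin of a listed thing).
The state is a dict: "time_s": time; "qpos": joint angles; "qvel": joint speeds; "effort": joint torques, N m; "ee_pos": TCP position; "ee_rot": TCP orientation; "force": force on the tool from outside, world axes, zero at the start; "torque": the same for the moment, N m; "gripper_width": finger opening in mm; "gripper_force": force on a finger pad.
Only numpy, scipy, OpenCV 4.12 (cv2) and the standard library are available. Lean on these libraries where they do the work, as an engineer would, in place of code of your own. Each camera call takes 0.05 s, during which the arm holds its last target. There are 200 camera calls.

## Working session

There is one attempt and no reset: what is moved stays moved. The work goes in short steps, Python scripts to look and compute and a tool call to move; the robot and the scene stay as the last step left them, time stands still between calls to the robot, and variables do not carry over. Pictures are saved under pics/ and viewed, at most 10 in all, crops included, and the job is handed in when it is done.

Besides the shell and the picture viewer there is one more tool, called after "Request:" as name(argument=value, ...) on one line, values as JSON. apply_moves: Moves the arm, as the interface text tells. Its arguments: {"type":"object","properties":{"delta_pos":{"type":"array"},"rot":{"type":"array"},"hand":{"type":"array"},"newtons":{"type":"number"}},"required":["delta_pos","rot","hand"]}

```bash
mkdir -p pics
cat > h.py <<'E'
import numpy as np, cv2
from workcell import env, viewer, spotter
def ray(p,uv):
    K=np.array(p["camera_matrix"]);R=np.array(p["R"]);t=np.array(p["t"])
    d=R.T@np.linalg.solve(K,[uv[0],uv[1],1]);return -R.T@t,d
def atz(p,uv,z):
    c,d=ray(p,uv);return c+d*(z-c[2])/d[2]
def save(p,n): cv2.imwrite(f"pics/{n}.png",p["pixels"][:,:,::-1])
E
python3 - <<'E'
from h import *
print(env.hold_point_z)
fs={}
for n in("top","scene"):
    p=viewer.grab_frame(n);fs[n]=p
    for q,z in(("bar_grip",105),("wheel_rim",100),("glue_center",60)):
        for r in spotter.landmark_of(p,q)[:4]: print(n,q,np.round(r["position"]),round(r["score"],2),atz(p,r["position"],z).round())
    for r in spotter.trace(p,"bar_grip")[:4]: print(n,"trace",np.round(r["box"]),round(r["score"],2),r["mask"].sum())
cv2.imwrite("pics/a.png",cv2.resize(np.hstack([fs["top"]["pixels"]]),(784,588))[:,:,::-1]);save(fs["scene"],"b")
E
```

```text
18.8
top bar_grip [142. 249.] 0.65 [492. 462. 105.]
top bar_grip [230. 148.] 0.6 [763. 250. 105.]
top bar_grip [328. 240.] 0.52 [524.  -8. 105.]
top bar_grip [241. 233.] 0.43 [538. 214. 105.]
top wheel_rim [400. 240.] 0.7 [ 527. -191.  100.]
top glue_center [329. 180.] 0.56 [694. -14.  60.]
top trace [142. 254.  29.   8.] 0.69 123
top trace [232. 147.  27.  10.] 0.66 145
top trace [242. 232.  30.   6.] 0.64 122
scene bar_grip [314. 177.] 0.8 [520. 222. 105.]
scene bar_grip [322. 254.] 0.79 [762. 245. 105.]
scene bar_grip [223. 178.] 0.53 [538. -22. 105.]
scene bar_grip [398. 175.] 0.49 [502. 450. 105.]
scene wheel_rim [160. 175.] 0.89 [ 532. -196.  100.]
scene glue_center [216. 236.] 0.98 [694. -25.  60.]
scene trace [223. 182.  30.  17.] 0.8 217
scene trace [402. 175.  26.   7.] 0.62 186
scene trace [322. 259.  31.  18.] 0.53 272
scene trace [312. 183.  29.  16.] 0.51 221
```

View pics/a.png

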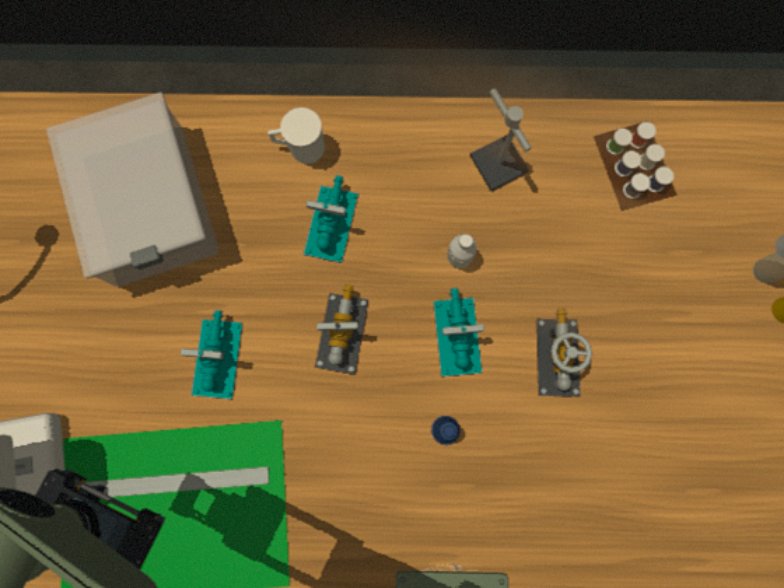

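View pics/b.png

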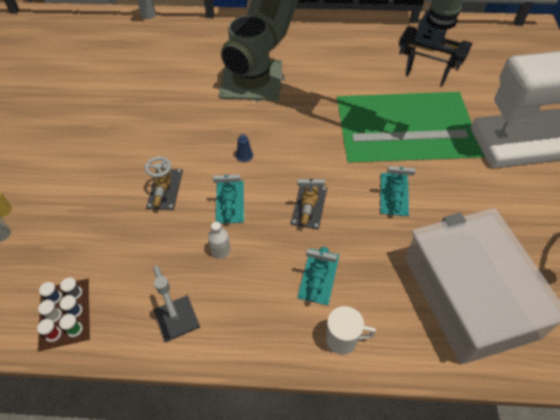

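The bar-handle candidates in the top frame are turquoise (142,250), (230,148) and (328,240), plus one with a brass body on a dark plate at (241,233), which is (314,177) in the scene view. The task describes a dark plate and brass bonnet and excludes turquoise, so (241,233) is the one. The handwheel is at (400,240) and the glue bottle at (329,180). I'll confirm this in a crop and measure the angles.

Run:
```python
from h import *
from scipy.optimize import least_squares
P=[viewer.grab_frame(n) for n in("top","scene")]
uv=[]
for p,c in zip(P,([241,233],[312,182])):
    L=[r for r in spotter.landmark_of(p,"bar_grip") if np.hypot(*(np.array(r["position"])-c))<20]
    T=[r for r in spotter.trace(p,"bar_grip") if np.hypot(*(np.array(r["box"][:2])-c))<20]
    if L: uv.append((p,L[0]["position"])); print("pt",L[0]["position"],atz(p,L[0]["position"],105).round(1))
    if T:
        m=T[0]["mask"]; ys,xs=np.nonzero(m)
        W=np.array([atz(p,(x,y),115)[:2] for x,y in zip(xs,ys)])
        w,V=np.linalg.eigh(np.cov(W.T)); d=V[:,1]
        print("mask",W.mean(0).round(1),np.sqrt(w*12).round(),"ang",np.degrees(np.arctan2(d[1],d[0])).round(1))
p=P[0]["pixels"];s=P[1]["pixels"]
cv2.imwrite("pics/c.png",np.hstack([cv2.resize(p[195:280,200:285],(400,400),interpolation=cv2.INTER_CUBIC),cv2.resize(s[165:240,275:350],(400,400),interpolation=cv2.INTER_CUBIC)])[:,:,::-1])
print(atz(P[0],[241,233],115))
```

```text
pt [242.7, 233.9] [536.1 208.9 105. ]
mask [537.4 212.8] [14. 72.] ang 92.5
pt [310.0, 179.6] [531.  212.6 105. ]
mask [552.8 211.9] [33. 66.] ang 92.3
[536.94106342 212.47313428 115.        ]
```

View pics/c.png

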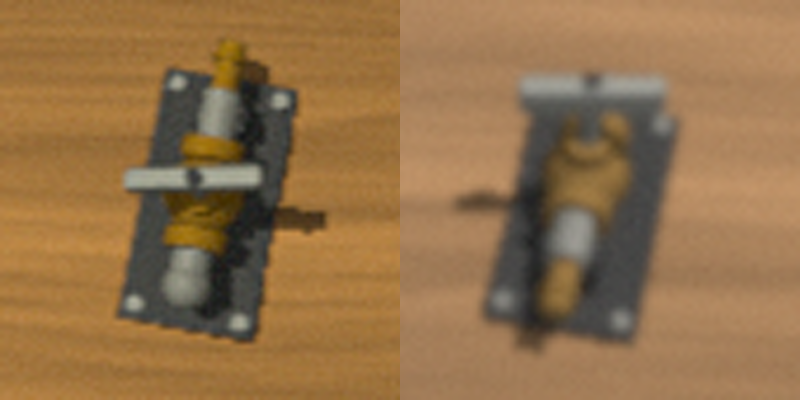

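The crop confirms a brass valve on a dark plate with an aluminium bar: bar centre at about (241,233) in the top frame, or world (536,212). From the screw pattern, the pipe lies at roughly -11°. Next I'll compute the plate direction and the tool yaw.

Run:
```python
from h import *
from scipy.spatial.transform import Rotation as Rn
s=env.state();print(s["ee_pos"],s["ee_rot"]);R=Rn.from_euler("xyz",s["ee_rot"],degrees=True).as_matrix();print(R.round(3))
p=viewer.grab_frame("top")
c=[atz(p,(200+u*.2125,195+v*.2125),5)[:2] for u,v in((177,83),(281,101),(134,303),(239,323))]
for a,b in((2,0),(3,1),(0,1),(2,3)):
    d=c[b]-c[a];print(np.degrees(np.arctan2(d[1],d[0])).round(1),np.linalg.norm(d).round())
print(np.mean(c,0))
```

```text
[230.16307383 526.93414165 214.00099758] [1.79993496e+02 9.19988561e-04 1.56404034e+02]
[[-0.916  0.4    0.   ]
 [ 0.4    0.916  0.   ]
 [-0.     0.    -1.   ]]
-8.9 132.0
-9.1 132.0
-98.9 63.0
-99.6 62.0
[538.55907171 212.86656359]
```

Request:
apply_moves(delta_pos=[[0.85,-0.875,0.05],[0.85,-0.875,0.05],[0.85,-0.875,0.05],[0.85,-0.875,0.05]], rot=[[0,0,-0.248],[0,0,-0.248],[0,0,-0.248],[0,0,-0.248]], hand=[1,1,1,1])

```text
time_s: 1.18
ee_pos: [334.3, 419.2, 220.3]
ee_rot: [180.0, 0.1, 134.8]
force: [-0.5, 0.0, 0.7]
gripper_width: 91.2
gripper_force: 0.0
```

Request:
apply_moves(delta_pos=[[0.85,-0.875,0.05],[0.85,-0.875,0.05],[0.85,-0.875,0.05],[0.85,-0.875,0.05]], rot=[[0,0,-0.248],[0,0,-0.248],[0,0,-0.248],[0,0,-0.248]], hand=[1,1,1,1])

```text
time_s: 1.52
ee_pos: [436.8, 314.0, 226.4]
ee_rot: [179.9, 0.1, 113.4]
force: [0.3, 0.1, -0.2]
gripper_width: 91.3
gripper_force: 0.0
```

Request:
apply_moves(delta_pos=[[0.85,-0.875,0.05],[0.85,-0.875,0.05],[0.85,-0.875,0.05],[0.85,-0.875,0.05],[0.85,-0.875,0.05],[0.85,-0.875,0.05]], rot=[[0,0,-0.248],[0,0,-0.248],[0,0,-0.248],[0,0,-0.248],[0,0,-0.248],[0,0,-0.248]], hand=[1,1,1,1,1,1])

```text
time_s: 2.02
ee_pos: [536.6, 211.2, 231.7]
ee_rot: [-180.0, -0.0, 92.3]
force: [-0.6, -0.4, 0.2]
gripper_width: 91.0
gripper_force: 0.0
```

```bash
cat >> h.py <<'E'
from scipy.spatial.transform import Rotation as Rn
def wrist():
    s=env.state();p=viewer.grab_frame("wrist")
    T=np.eye(4);T[:3,:3]=Rn.from_euler("xyz",s["ee_rot"],degrees=True).as_matrix();T[:3,3]=s["ee_pos"]
    C=T@np.array(p["mount"]);p["R"]=C[:3,:3].T;p["t"]=-C[:3,:3].T@C[:3,3];return p
E
cat > bar.py <<'E'
from h import *
import sys
p=wrist();save(p,sys.argv[1])
for r in spotter.landmark_of(p,"bar_grip")[:3]: print("pt",np.round(r["position"]),round(r["score"],2),atz(p,r["position"],105).round(1))
for r in spotter.trace(p,"bar_grip")[:3]:
    (c,sz,a)=cv2.minAreaRect(np.argwhere(r["mask"])[:,::-1].astype(np.float32))
    ys,xs=np.nonzero(r["mask"]);W=np.array([atz(p,u,115)[:2] for u in zip(xs,ys)]);w,V=np.linalg.eigh(np.cov(W.T));d=V[:,1]
    print("tr",np.round(r["box"]),round(r["score"],2),W.mean(0).round(1),np.sqrt(12*w).round(),"ang",(np.degrees(np.arctan2(d[1],d[0]))%180).round(1))
E
python3 bar.py d
```

```text
pt [285. 195.] 0.66 [540.1 216.2 105. ]
pt [544. 175.] 0.63 [762.8 244.  105. ]
tr [286. 197.  13.  88.] 0.81 [539.9 217.8] [12. 73.] ang 92.5
tr [536. 174.  47.  80.] 0.56 [752.6 242.9] [28. 61.] ang 88.9
```

View pics/d.png

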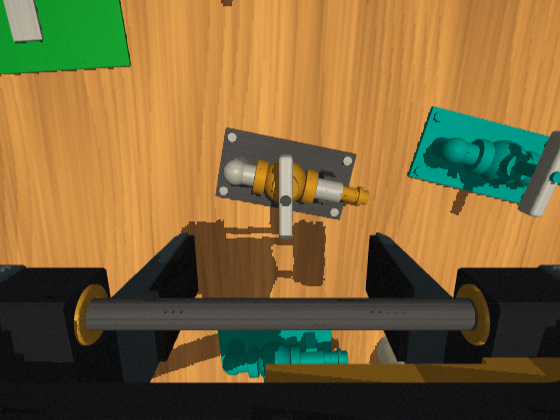

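The wrist view shows the brass valve with its bar upright, centre at about (286,197). The plate screws are at (232,137), (348,160), (224,191) and (334,212).

Run:
```python
from h import *
p=wrist()
c=[atz(p,u,5)[:2] for u in((232,137),(348,160),(224,191),(334,212))]
for a,b in((0,1),(2,3),(0,2),(1,3)):
    d=c[b]-c[a];print(np.degrees(np.arctan2(d[1],d[0])).round(1),np.linalg.norm(d).round())
print(np.mean(c,0))
# plate outline, refined
g=cv2.cvtColor(p["pixels"],cv2.COLOR_RGB2HSV);m=((g[...,2]<110)&(g[...,1]<70)).astype(np.uint8);m[230:]=0;m[:110]=0;m[:,:205]=0;m[:,370:]=0
m=cv2.morphologyEx(m,cv2.MORPH_OPEN,np.ones((3,3)))
k,l,st,_=cv2.connectedComponentsWithStats(m)
ys,xs=np.nonzero(m);W=np.array([atz(p,u,5)[:2] for u in zip(xs,ys)],np.float32)
print(m.sum(),cv2.minAreaRect(W))
```

```text
-8.6 134.0
-8.6 132.0
-98.3 63.0
-99.5 63.0
[539.27827793 215.77653927]
4882 ((540.0347900390625, 214.87266540527344), (79.27091979980469, 149.41598510742188), 80.95716857910156)
```

Request:
apply_moves(delta_pos=[[0.018,0.032,-0.3],[0.018,0.032,-0.6],[0.018,0.032,-0.6],[0.018,0.032,-0.6]], rot=[[0,0,0],[0,0,0],[0,0,0],[0,0,0]], hand=[1,1,1,1])

```text
time_s: 2.55
ee_pos: [536.6, 216.3, 158.9]
ee_rot: [-179.8, 0.1, 92.6]
force: [0.1, -0.8, 1.0]
gripper_width: 91.5
gripper_force: 0.0
```

Request:
apply_moves(delta_pos=[[0,0,-0.2],[0,0,-0.4],[0,0,-0.6],[0,0,-0.6],[0,0,-0.6]], rot=[[0,0,0],[0,0,0],[0,0,0],[0,0,0],[0,0,0]], hand=[1,1,1,1,1])

```text
time_s: 2.97
ee_pos: [538.9, 216.4, 89.5]
ee_rot: [179.9, -0.0, 92.5]
force: [0.3, 0.1, 0.5]
gripper_width: 90.9
gripper_force: 0.0
```

Request:
apply_moves(delta_pos=[[0,0,0],[0,0,0],[0,0,0],[0,0,0],[0,0,0],[0,0,0],[0,0,0],[0,0,0],[0,0,0],[0,0,0]], rot=[[0,0,0],[0,0,0],[0,0,0],[0,0,0],[0,0,0],[0,0,0],[0,0,0],[0,0,0],[0,0,0],[0,0,0]], hand=[0.4,0.4,0.3,0.3,0.2,0.2,0.1,0.1,0,0], newtons=15)

```text
time_s: 3.8
ee_pos: [538.3, 215.8, 87.9]
ee_rot: [-180.0, 0.0, 92.5]
force: [-0.0, 0.0, 0.8]
gripper_width: 27.3
gripper_force: 0.0
```

Request:
apply_moves(delta_pos=[[0,0,0],[0,0,0],[0,0,0],[0,0,0],[0,0,0],[0,0,0]], rot=[[0,0,0],[0,0,0],[0,0,0],[0,0,0],[0,0,0],[0,0,0]], hand=[0,0,0,0,0,0], newtons=15)

```text
time_s: 4.3
ee_pos: [539.5, 215.9, 88.0]
ee_rot: [179.9, -0.0, 92.5]
force: [5.3, -0.4, -3.4]
gripper_width: 11.7
gripper_force: 15.0
```

Request:
apply_moves(delta_pos=[[0,0,0],[0,0,0],[0,0,0],[0,0,0],[0,0,0],[0,0,0],[0,0,0],[0,0,0],[0,0,0],[0,0,0]], rot=[[0,0,0.05],[0,0,0.1],[0,0,0.15],[0,0,0.2],[0,0,0.25],[0,0,0.3],[0,0,0.35],[0,0,0.391],[0,0,0.391],[0,0,0.391]], hand=[0,0,0,0,0,0,0,0,0,0], newtons=20)

```text
time_s: 5.13
ee_pos: [538.9, 215.7, 88.0]
ee_rot: [179.9, 0.0, 126.0]
force: [4.6, -0.7, -2.9]
gripper_width: 11.4
gripper_force: 20.0
```

Request:
apply_moves(delta_pos=[[0,0,0],[0,0,0],[0,0,0],[0,0,0]], rot=[[0,0,0],[0,0,0],[0,0,0],[0,0,0]], hand=[0,0,0,0])

```text
time_s: 5.47
ee_pos: [538.9, 215.7, 88.0]
ee_rot: [179.9, 0.0, 126.0]
force: [4.9, -1.0, -2.8]
gripper_width: 12.0
gripper_force: 20.0
```

Released and lifted clear, I'll check the result from above.

Request:
apply_moves(delta_pos=[[0,0,0],[0,0,0],[0,0,0],[0,0,0],[0,0,0],[0,0,0],[0,0,0],[0,0,0],[0,0,0],[0,0,0]], rot=[[0,0,0],[0,0,0],[0,0,0],[0,0,0],[0,0,0],[0,0,0],[0,0,0],[0,0,0],[0,0,0],[0,0,0]], hand=[0.6,0.6,0.6,0.6,0.6,0.6,0.6,0.6,0.6,0.6])

```text
time_s: 6.3
ee_pos: [538.3, 215.8, 88.0]
ee_rot: [180.0, -0.0, 126.1]
force: [0.0, -0.8, -0.7]
gripper_width: 54.4
gripper_force: 0.0
```

Request:
apply_moves(delta_pos=[[0,0,0.2],[0,0,0.5],[0,0,0.8],[0,0,1],[0,0,1],[0,0,1]], rot=[[0,0,0],[0,0,0],[0,0,0],[0,0,0],[0,0,0],[0,0,0]], hand=[0.6,0.6,0.6,0.6,0.6,0.6])

```text
time_s: 6.8
ee_pos: [539.0, 216.0, 209.6]
ee_rot: [179.8, 0.1, 126.1]
force: [-0.4, 1.0, -1.3]
gripper_width: 54.6
gripper_force: 0.0
```

```bash
python3 bar.py e
python3 - <<'E'
from h import *
print(env.state()["ee_pos"],env.state()["gripper_width"])
E
```

```text
pt [282. 207.] 0.97 [539.4 217.2 105. ]
tr [281. 210.  15.  91.] 0.93 [538. 218.] [11. 72.] ang 125.7
tr [520. 293.  13.   9.] 0.49 [749.9 277. ] [ 6. 10.] ang 46.7
[537.38565529 215.45071846 206.37754515] 54.291787561349615
```

View pics/e.png

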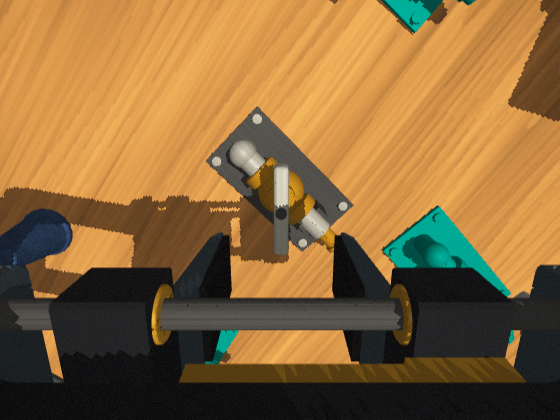

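The bar at (281,210) is upright in the image. The plate edges, from screws (257,119) to (343,206) and (217,161) to (303,244), run at about 45° to it. The measured bar angle is 125.7° against a pipe at -8.9°, so the valve is about 44.6° open, and the gripper is clear.

```bash
python3 -c "
from workcell import env
print(env.job_done())"
```

```text
the job is handed in; nothing more can be done
None
```

The bar-handle valve now stands half open, measured at about 44.6° against the 45° asked; the gripper has let go and is clear, the arm never went near the handwheel or glue bottle, and the job is handed in (no verdict was returned).

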